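# Clamp a board with a ratchet-lever hold-down

## Task

Push the loose board gently back along the jig base until its long edge sits flush against the fence. Then clamp it with the hold-down above it: turn the ratchet lever clockwise (seen from above), and each time it reaches its stop lift it off its serrations, swing it back, let it drop in and turn again, until turning takes a firm push of about 12 N at the handle's upright grip - firmly held, but not over-tightened. Let go, leave the board clamped, and do not disturb the other things on the bench.

Things in the scene. Friction and masses are not known exactly. Their poses are not given: they have to be found in the camera images.
- jig: grey laminate base 270 x 400 x 15 mm fixed on the bench, with a bare aluminium fence bar on it. Origin on the bench, under the hold-down's spindle axis. +x points from the open front edge (robot side) to the fence; z up. The fence's front face is at x = +30 mm, from y = -250 to +50 mm, its top 50 mm above the bench; the hold-down's steel column stands behind it.
- board_center (a point): centre of the loose light-wood board, 70 mm (its x) x 280 mm (its y) x 40 mm high, about 0.35 kg, lying on the jig base (underside 15 mm above the bench), its axes about along the jig's. It starts 25 to 60 mm short of the fence, a little askew; flush, its centre is at x = -5 mm in the jig's frame.
- foot: round rubber foot, 36 mm across, under the hold-down's arm. Turning the spindle clockwise drives it straight down, 8 mm per rad. Starts 9 to 13 mm above the board. A stiff spring in it makes it press harder as the spindle turns on. Origin on the spindle axis, 67 mm below its underside.
- lever_axis (a point): fixed point on the hold-down's vertical spindle axis, level with the middle of the lever's grip when the lever is down. The lever's hub (radius 31 mm) and the arm lie below it; nothing nearby stands higher than the lever.
- lever_grip (a point): middle of the lever's upright round black grip, 22 mm in diameter, free from 26 mm below to 20 mm above this point, 95 mm from the spindle axis. It stands on the lever's level arm (16 mm wide, 12 mm thick, underside 38 mm below this point). Its y axis points outward from the spindle axis; it turns and lifts with the lever.
- lever_turn (a joint): lever's angle about the vertical spindle axis, rad, growing clockwise seen from above; 0: along the jig's +y. Stops at -0.80 and +0.80. Lifted, it swings loosely (under 1 N). Down in its serrations (12 teeth, 0.52 rad apart, 0.14 rad of play) it turns the spindle BOTH ways: swung back unlifted, it loosens the clamp.
- lever_lift (a joint): lever's height above its lowest position, m: 0 to 0.001 down in the serrations, 0.006 resting on the tooth crests, 0.014 at its upper stop; it swings free from 0.0075. A spring pulls it down (4 N at 0, 7 N at the top). Let go on the crests, it drops in by itself when turned to the next gap.
- board: the same board; origin at the centre of its underside, axes as the board's centre point
- glue: yellow glue bottle, 170 mm high, a bystander to be left alone; origin at its underside's centre
- mallet: hammer, a bystander to be left alone; origin at its underside's centre
- screwdriver: screwdriver, a bystander to be left alone; origin at its underside's centre
- tape: black tape measure, a bystander to be left alone; origin at its underside's centre
- jar: glass jar with steel lid, a bystander to be left alone; origin at its underside's centre
- sanding_block: cork sanding block 60 x 45 x 30 mm, on the jig base, a bystander to be left alone; origin at its underside's centre
- dowel: short wooden dowel behind the fence, a bystander to be left alone; origin at its underside's centre
- clamp: the hold-down: dark steel column and arm, fixed. Feel at the lever's grip: free turning of the spindle takes 5 to 8 N; with the foot on the board the push rises by about 10 N per rad. Properly clamped: 11 to 14 N; from 15 N it is over-tightened. Friction keeps the spindle where it is left. Origin at bench height (within 3 mm) on the spindle axis.

How it is judged:
By the outcome, as a careful person would: the job done as asked, in the order asked, and still so for the second after the job is handed in, with the robot touching nothing.
It also fails if it takes over 72 s, if anything falls off the work surface, if the arm or the gripper's body presses on something with over 40 N, if the wrist force passes 120 N, or if a joint passes its speed limit or range.

## Robot

A 6-joint arm with a two-finger parallel gripper is mounted at the origin on the work surface. World frame = base frame: x ahead of the robot, y to its left, z up, the work surface at z = 0. Lengths are in m, angles in rad, forces in N, time in s.
With the tool pointing down it reaches from about 0.25 to 0.725 m from the base axis. Payload 4 kg.
Tool frame: the origin (TCP) lies on the centre line of the jaws, within the pads' length; the fingertips stand 14 mm ahead of it and the grasp point (between the pads) lies 5 mm behind it; z points along the fingers, x is the direction in which the jaws open and shut, and the axes are right-handed (so a half turn about z gives the same grasp; the last joint's range is limited). The gripper opens to 85 mm and grips with 20 to 120 N. Pads are 22 mm wide; open, the fingers measure 114 mm over their backs; the gripper's body (76 mm by 85 mm) begins 54 mm behind the grasp point. The pads swing forward as they close: fully open they stand 13 mm farther back than shut.
Start: joints at [-1.253, 0.241, 0.005, 1.335, 0, 1.571], TCP at [0.156, -0.475, 0.245] pointing down, gripper open.
Joint ranges: [-2.72, 2.72], [-1.05, 1.87], [-1.09, 1.28], [-1.99, 2.15], [-1.42, 1.44], [-3.14, 3.14]. Speed limits (rad/s): [2.79, 2.79, 3.14, 3.14, 3.14, 3.14].

## Interface

Orientations are given as a unit quaternion [x, y, z, w].
In Python, from workcell import bot gives the robot as it stands.
- The arm moves only by the tool play_rows, never from a script. Its argument "motion" is a list of rows, each an object with "fingers": the closure, from -1 (fully open) to 1 (shut), so that 0 is half open; "translation": the shift along the tool's x, y, z in cm, a list of three; "roll": the turn about the tool's z in degrees. A call has 1 to 20 rows; each row is the pose to reach, as a shift and turn from the pose commanded when the call began, along the tool's axes at that moment; what a row does not reach only later rows make up. A row lasts 1/12 s, in which the tool goes at most 41.7 mm and 7.16 degrees, less where a joint would pass 70% of its speed; a pose out of reach is approached as far as the arm can. A call with a gripper value outside its range is refused whole. The fingers move at their own pace and stop on an object; the grip force is fixed at half the most. Time passes only in rows, so rows that repeat a pose let the fingers close. It gives the time, the measured TCP pose, the force and the opening at its end, in the units of the state.
- bot.get_obs(): the state, without advancing time (a new reading comes with each control period).
- bot.camera(name): name is "scene" or "top" or "wrist"; returns a dict with "pixels" (420x560x3 uint8, red, green, blue), "intrinsics" (3x3 intrinsics, pixels), "k1" (the pictures are not rectified: a ray, as slopes to the right and down, at radius r is drawn at 1 + k1 r^2 times it, then the intrinsics apply), "world_to_cam" (4x4, takes a point from world to camera coordinates). Camera axes: x right, y down, z forward; pixel columns grow to the right and rows downward; lengths in m; the calibration is good to about 2 mm. A picture is of the moment at which its call begins. There is no depth.
- bot.job_done(): hands the job in, once; it reports no verdict.
The state is a dict: "clock": time; "joint_pos": joint angles; "joint_vel": joint speeds; "tau": joint torques, N m; "eef_pos": TCP position; "tool_rot": TCP orientation; "ft_force": force on the tool from outside, world axes, zero at the start; "ft_torque": the same for the moment, N m; "grip_width": finger opening in m.
Only numpy, scipy, OpenCV 4.12 (cv2) and the standard library are available. Lean on these libraries where they do the work, as an engineer would, in place of code of your own. Each camera call takes 0.05 s, during which the arm holds its last target. There are 200 camera calls.

## Working session

There is one attempt and no reset: what is moved stays moved. The work goes in short steps, Python scripts to look and compute and a tool call to move; the robot and the scene stay as the last step left them, time stands still between calls to the robot, and variables do not carry over. Pictures are saved under pics/ and viewed, about 8 in all and at most 12, crops included, and the job is handed in when it is done.

Besides the shell and the picture viewer there is one more tool, called after "Call:" as name(argument=value, ...) on one line, values as JSON. play_rows: Moves the arm, as the interface text tells. Its arguments: {"type":"object","properties":{"motion":{"type":"array","items":{"type":"object","properties":{"fingers":{"type":"number"},"translation":{"type":"array","items":{"type":"number"}},"roll":{"type":"number"}}}}},"required":["motion"]}

```bash
mkdir -p pics; ls; python3 - <<'E'
from workcell import bot
import cv2,numpy as np
o=bot.get_obs()
for k,v in o.items(): print(k,np.round(v,3))
for n in("scene","top"):
    c=bot.camera(n); cv2.imwrite(f"pics/{n}0.png",c["pixels"][:,:,::-1])
    print(n,c["intrinsics"],c["k1"],np.round(c["world_to_cam"],3))
E
```

```text
pics
clock 0.0
joint_pos [-1.253  0.241  0.004  1.335 -0.     1.571]
joint_vel [ 0.001  0.001  0.    -0.001 -0.001  0.001]
tau [ 1.0000e-03 -3.7232e+01  2.5241e+01  1.7000e-02  0.0000e+00 -0.0000e+00]
eef_pos [ 0.156 -0.474  0.244]
tool_rot [ 0.81  -0.586 -0.001 -0.001]
ft_force [-0.17  -0.203 -0.692]
ft_torque [ 0.021 -0.001  0.044]
grip_width 0.085
scene [[455.11673273   0.         278.38755392]
 [  0.         455.11673273 207.22203304]
 [  0.           0.           1.        ]] -0.12742173948417898 [[ 0.666  0.746  0.01  -0.392]
 [ 0.4   -0.346 -0.849 -0.128]
 [-0.63   0.569 -0.529  1.751]
 [ 0.     0.     0.     1.   ]]
top [[418.09877484   0.         285.05372029]
 [  0.         418.09877484 205.50678999]
 [  0.           0.           1.        ]] -0.03719681549535304 [[ 0.029 -0.999  0.016 -0.024]
 [-0.99  -0.031 -0.139  0.617]
 [ 0.139 -0.012 -0.99   1.139]
 [ 0.     0.     0.     1.   ]]
```

View pics/top0.png

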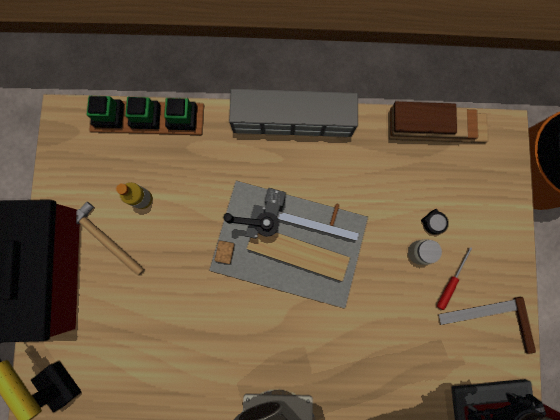

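View pics/scene0.png

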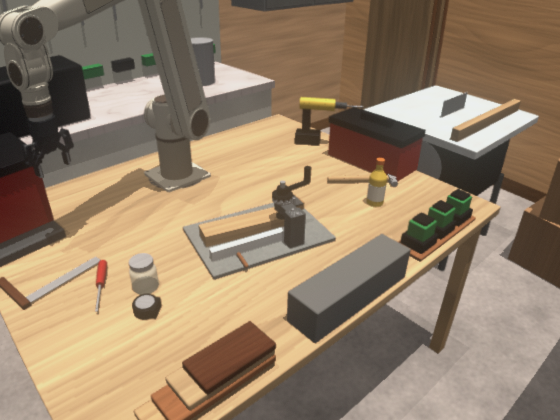

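The top view shows the jig around (290,245), hub (266,223), grip (229,218), board (297,257) and fence (318,227). The cork block is at (225,252). I'll crop both views for precise measuring.

```bash
cat > h.py <<'E'
import cv2,numpy as np
from workcell import bot
def ray(c,uv):
    K=c["intrinsics"];p=(np.array(uv,float)-K[:2,2])/K[0,0]
    q=p.copy()
    for _ in range(20): q=p/(1+c["k1"]*(q@q))
    T=c["world_to_cam"];R=T[:3,:3]
    d=R.T@np.array([*q,1]);return -R.T@T[:3,3],d/np.linalg.norm(d)
def onz(c,uv,z):
    o,d=ray(c,uv);return o+d*(z-o[2])/d[2]
def tri(c1,u1,c2,u2):
    a,d=ray(c1,u1);b,e=ray(c2,u2)
    s=np.linalg.lstsq(np.c_[d,-e],b-a,rcond=None)[0]
    p,q=a+d*s[0],b+e*s[1];return (p+q)/2,np.linalg.norm(p-q)
def proj(c,P):
    T=c["world_to_cam"];x=T[:3,:3]@P+T[:3,3];p=x[:2]/x[2]
    return c["intrinsics"][:2,:2]@(p*(1+c["k1"]*(p@p)))+c["intrinsics"][:2,2]
def crop(c,x,y,w,h,f,name):
    cv2.imwrite(name,cv2.resize(c["pixels"][y:y+h,x:x+w,::-1],None,fx=f,fy=f,interpolation=cv2.INTER_CUBIC))
E
python3 - <<'E'
from h import *
t=bot.camera("top");s=bot.camera("scene")
a=cv2.resize(t["pixels"][175:310,205:375,::-1],(680,540),interpolation=cv2.INTER_CUBIC)
cv2.imwrite("pics/top1.png",cv2.convertScaleAbs(a,alpha=1.6))
a=cv2.resize(s["pixels"][155:275,175:340,::-1],(660,480),interpolation=cv2.INTER_CUBIC)
cv2.imwrite("pics/scene1.png",cv2.convertScaleAbs(a,alpha=1.4))
E
```

```text
(no output)
```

View pics/top1.png

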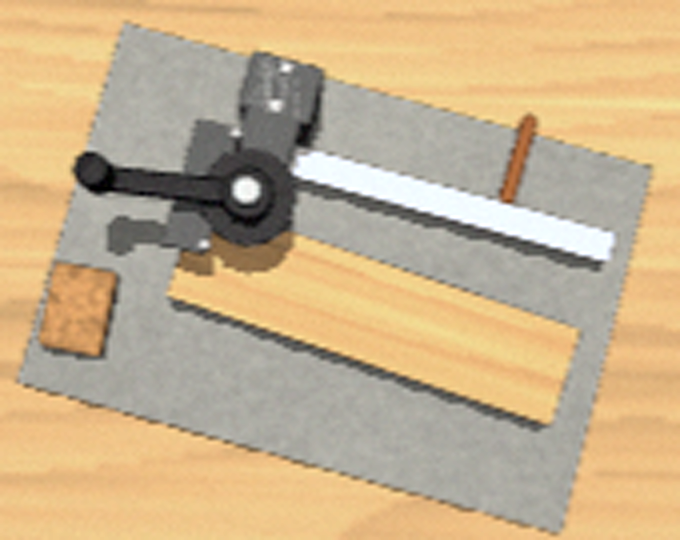

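View pics/scene1.png

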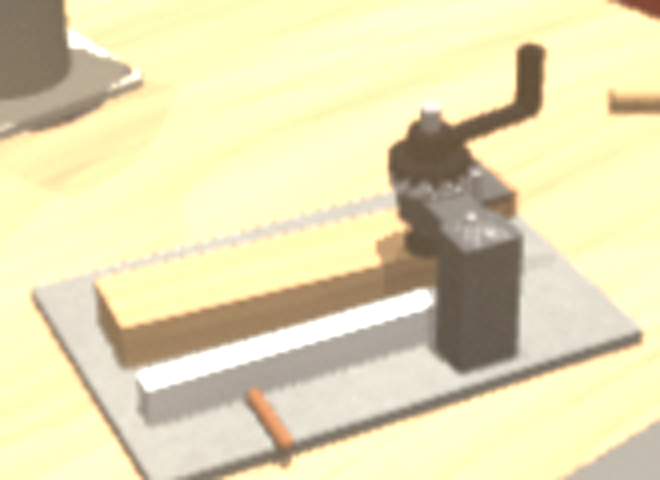

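Top crop: jig corners (124,24),(652,168),(562,532),(20,381); board front edge (170,297)-(545,424), back right (580,328); hub (247,189), grip top (94,168). Scene crop: grip top (531,47), spindle cap (431,106).

```bash
python3 - <<'E'
from h import *
t=bot.camera("top");s=bot.camera("scene")
T=lambda x,y:(205+x/4-.375,175+y/4-.375); S=lambda x,y:(175+x/4-.375,155+y/4-.375)
np.set_printoptions(precision=4,suppress=True)
C=[onz(t,T(*p),.015)[:2] for p in((124,24),(652,168),(562,532),(20,381))]
print("jig",C,[np.linalg.norm(C[i]-C[(i+1)%4]) for i in range(4)])
for a,b in((0,1),(3,2)):
    d=C[a]-C[b];print("y-axis ang",np.degrees(np.arctan2(-d[0],d[1])))
for a,b in((0,3),(1,2)):
    d=C[a]-C[b];print("x-axis ang",np.degrees(np.arctan2(d[1],d[0])))
B=[onz(t,T(*p),.055)[:2] for p in((170,297),(545,424),(580,328))]
print("board",B,np.linalg.norm(B[0]-B[1]),np.linalg.norm(B[1]-B[2]))
d=B[0]-B[1];print("board y ang",np.degrees(np.arctan2(-d[0],d[1])),"centre",(B[0]+B[2])/2)
F=[onz(t,T(*p),.05)[:2] for p in((296,178),(606,260))];print("fence front",F,np.linalg.norm(F[0]-F[1]))
print("cap",tri(t,T(247,189),s,S(431,106)))
print("griptop",tri(t,T(93,166),s,S(531,47)))
print("cork",[onz(t,T(*p),.045)[:2] for p in((55,263),(117,268),(103,357),(40,345))])
E
```

```text
jig [array([0.69  , 0.1404]), array([ 0.5963, -0.2462]), array([ 0.3364, -0.1834]), array([0.4305, 0.2023])] [np.float64(0.3977753234768786), np.float64(0.2673287139264792), np.float64(0.39709582569661417), np.float64(0.26682444931267235)]
y-axis ang -13.629416753284158
y-axis ang -13.70239722705458
x-axis ang -13.427002409677533
x-axis ang -13.573088445540717
board [array([0.4917, 0.0956]), array([ 0.4126, -0.1645]), array([ 0.4787, -0.188 ])] 0.2718820501535613 0.07015478599675619
board y ang -16.90865313480484 centre [ 0.4852 -0.0462]
fence front [array([0.5774, 0.0114]), array([ 0.5265, -0.2066])] 0.22386104305414445
cap (array([0.5556, 0.0415, 0.1842]), np.float64(0.0011298504776932159))
griptop (array([0.5645, 0.1345, 0.2052]), np.float64(0.0008202760000475199))
cork [array([0.5131, 0.1774]), array([0.511 , 0.1341]), array([0.4493, 0.141 ]), array([0.4561, 0.185 ])]
```

Call:
play_rows(motion=[{"fingers":-1,"translation":[-5,-5.5,0],"roll":-7},{"fingers":-1,"translation":[-8,-8.8,0],"roll":-14},{"fingers":-1,"translation":[-11,-12,0],"roll":-21},{"fingers":-1,"translation":[-13,-14.4,0],"roll":-28},{"fingers":-1,"translation":[-15,-16.6,0],"roll":-35},{"fingers":-1,"translation":[-17,-18.8,0],"roll":-42},{"fingers":-1,"translation":[-19,-21,0],"roll":-49},{"fingers":-1,"translation":[-21,-23.2,0],"roll":-56},{"fingers":-1,"translation":[-23,-25.4,0],"roll":-63},{"fingers":-1,"translation":[-25,-27.7,0],"roll":-70},{"fingers":-1,"translation":[-27,-29.9,0],"roll":-77},{"fingers":-1,"translation":[-28.5,-31.5,0],"roll":-84},{"fingers":-1,"translation":[-30,-33.2,0],"roll":-91},{"fingers":-1,"translation":[-31,-34.3,0],"roll":-98},{"fingers":-1,"translation":[-32,-35.4,0],"roll":-105},{"fingers":-1,"translation":[-33,-36.5,0],"roll":-112},{"fingers":-1,"translation":[-34,-37.6,0],"roll":-119},{"fingers":-1,"translation":[-34.5,-38.2,0],"roll":-126},{"fingers":-1,"translation":[-34.5,-38.2,0],"roll":-133},{"fingers":-1,"translation":[-34.5,-38.2,0],"roll":-140}])

```text
clock: 1.97
eef_pos: [0.4115, -0.0273, 0.2452]
tool_rot: [0.826, 0.564, -0.0, -0.0]
ft_force: [0.3, -0.3, 0.0]
grip_width: 0.0854
```

```bash
cat >> h.py <<'E'
AX=np.array([.5556,.0415]);YAW=np.radians(-13.6)
EX=np.array([np.cos(YAW),np.sin(YAW)]);EY=np.array([-EX[1],EX[0]])
def st(target=None,ang=None):
    """print state; target jig x,y,world z; ang = tool x direction in world, deg"""
    o=bot.get_obs();q=o["tool_rot"];p=np.array(o["eef_pos"])
    from scipy.spatial.transform import Rotation as Ro
    R=Ro.from_quat(q).as_matrix();a=np.degrees(np.arctan2(R[1,0],R[0,0]))
    d=p[:2]-AX;j=np.array([d@EX,d@EY]);f=np.array(o["ft_force"])
    print("t %.2f jig mm"%o["clock"],np.round(j*1e3,1),"z %.1f"%(p[2]*1e3),"xang %.1f"%a,"grip %.1f"%(o["grip_width"]*1e3),"F jig",np.round([f[:2]@EX,f[:2]@EY,f[2]],1),"F tool",np.round(R.T@f,1),"T",np.round(o["ft_torque"],2),"j6 %.2f"%o["joint_pos"][5])
    print(" lever phi(rad) %.3f R %.1f"%(np.arctan2(*j),np.hypot(*j)*1e3),"tilt",np.round(R[:2,2],3))
    if target is not None:
        w=np.array([*(AX+target[0]*EX+target[1]*EY),target[2]])
        print(" shift tool cm",np.round(R.T@(w-p)*100,2),"roll",None if ang is None else round(-((ang-a+180)%360-180),1))
E
python3 -c "
from h import *
st((-.125,-.10,.10),76.4);st((-.125,-.10,.036),76.4)"
```

```text
t 1.97 jig mm [-123.9 -100.7] z 245.2 xang 68.6 grip 85.4 F jig [ 0.3 -0.3  0. ] F tool [-0.2  0.4 -0. ] T [ 0.03 -0.02  0.08] j6 0.31
 lever phi(rad) -2.254 R 159.7 tilt [-0.  0.]
 shift tool cm [ 0.06 -0.12 14.52] roll -7.8
t 1.97 jig mm [-123.9 -100.7] z 245.2 xang 68.6 grip 85.4 F jig [ 0.3 -0.3  0. ] F tool [-0.2  0.4 -0. ] T [ 0.03 -0.02  0.08] j6 0.31
 lever phi(rad) -2.254 R 159.7 tilt [-0.  0.]
 shift tool cm [ 0.06 -0.12 20.92] roll -7.8
```

Call:
play_rows(motion=[{"fingers":-1,"translation":[0,0,3],"roll":-6},{"fingers":-1,"translation":[0,0,6],"roll":-7.8},{"fingers":-1,"translation":[0,-0.1,9],"roll":-7.8},{"fingers":-1,"translation":[0,-0.1,12],"roll":-7.8},{"fingers":-1,"translation":[0,-0.1,15],"roll":-7.8},{"fingers":-1,"translation":[0,-0.1,17.5],"roll":-7.8},{"fingers":-1,"translation":[0,-0.1,19.5],"roll":-7.8},{"fingers":-1,"translation":[0,-0.1,20.5],"roll":-7.8},{"fingers":-1,"translation":[0,-0.1,20.9],"roll":-7.8},{"fingers":-1,"translation":[0,-0.1,20.9],"roll":-7.8},{"fingers":-1,"translation":[0,-0.1,20.9],"roll":-7.8}])

```text
clock: 2.88
eef_pos: [0.4109, -0.0275, 0.0367]
tool_rot: [0.788, 0.616, 0.0, 0.0]
ft_force: [-0.0, -0.4, 0.0]
grip_width: 0.0854
```

```bash
python3 -c "
from h import *
st()
c=bot.camera('scene');crop(c,155,120,200,150,3.5,'pics/s2.png')"
```

```text
t 2.88 jig mm [-124.4 -101.1] z 36.7 xang 76.0 grip 85.4 F jig [ 0.1 -0.4  0. ] F tool [-0.4  0.1 -0. ] T [-0.02  0.01 -0.03] j6 0.18
 lever phi(rad) -2.253 R 160.4 tilt [ 0.001 -0.   ]
```

View pics/s2.png

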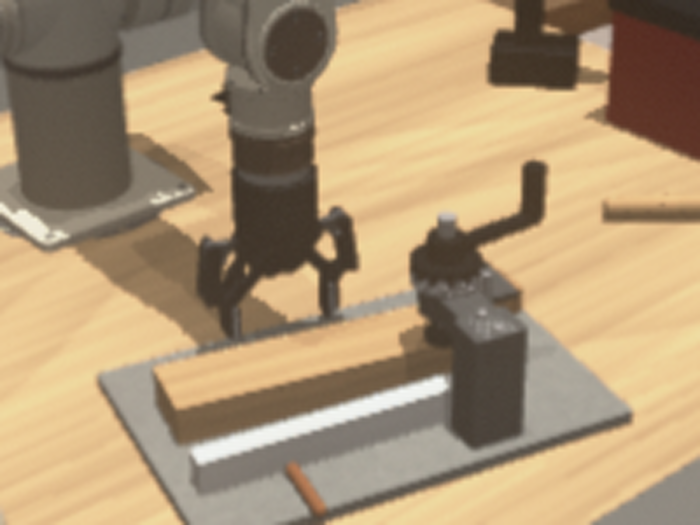

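Open fingers straddle the board's middle in front of it (fingertips near (230,325),(330,305)). I'll push gently.

Call:
play_rows(motion=[{"fingers":-1,"translation":[0,0.7,0],"roll":-0.4},{"fingers":-1,"translation":[0,1.3,0],"roll":-0.4},{"fingers":-1,"translation":[0,1.7,0],"roll":-0.4},{"fingers":-1,"translation":[0,2,0],"roll":-0.4},{"fingers":-1,"translation":[0,2.25,0],"roll":-0.4},{"fingers":-1,"translation":[0,2.5,0],"roll":-0.4},{"fingers":-1,"translation":[0,2.75,0],"roll":-0.4},{"fingers":-1,"translation":[0,3,0],"roll":-0.4},{"fingers":-1,"translation":[0,3.25,0],"roll":-0.4},{"fingers":-1,"translation":[0,3.5,0],"roll":-0.4},{"fingers":-1,"translation":[0,3.75,0],"roll":-0.4},{"fingers":-1,"translation":[0,4,0],"roll":-0.4},{"fingers":-1,"translation":[0,4.25,0],"roll":-0.4},{"fingers":-1,"translation":[0,4.5,0],"roll":-0.4},{"fingers":-1,"translation":[0,4.75,0],"roll":-0.4},{"fingers":-1,"translation":[0,5,0],"roll":-0.4},{"fingers":-1,"translation":[0,5.25,0],"roll":-0.4},{"fingers":-1,"translation":[0,5.5,0],"roll":-0.4},{"fingers":-1,"translation":[0,5.75,0],"roll":-0.4},{"fingers":-1,"translation":[0,6,0],"roll":-0.4}])

```text
clock: 4.6
eef_pos: [0.4689, -0.0421, 0.0363]
tool_rot: [0.786, 0.618, 0.0, -0.0]
ft_force: [-2.4, 0.8, -1.2]
grip_width: 0.0852
```

```bash
python3 -c "
from h import *
st()"
```

```text
t 4.60 jig mm [ -64.7 -101.6] z 36.3 xang 76.4 grip 85.2 F jig [-2.6  0.3 -1.2] F tool [ 0.3 -2.6  1.2] T [ 0.08  0.28 -0.03] j6 0.15
 lever phi(rad) -2.575 R 120.4 tilt [-0.  0.]
```

Call:
play_rows(motion=[{"fingers":-1,"translation":[0,0.15,0],"roll":0},{"fingers":-1,"translation":[0,0.3,0],"roll":0},{"fingers":-1,"translation":[0,0.45,0],"roll":0},{"fingers":-1,"translation":[0,0.6,0],"roll":0},{"fingers":-1,"translation":[0,0.75,0],"roll":0},{"fingers":-1,"translation":[0,0.9,0],"roll":0}])

```text
clock: 5.1
eef_pos: [0.4775, -0.0442, 0.0363]
tool_rot: [0.786, 0.618, 0.0, 0.0]
ft_force: [-2.0, -0.5, 0.7]
grip_width: 0.0854
```

```bash
python3 -c "
from h import *
st()"
```

```text
t 5.10 jig mm [ -55.8 -101.6] z 36.3 xang 76.4 grip 85.4 F jig [-1.8 -0.9  0.7] F tool [-0.9 -1.8 -0.7] T [0.12 0.38 0.03] j6 0.15
 lever phi(rad) -2.640 R 115.9 tilt [0. 0.]
```

Call:
play_rows(motion=[{"fingers":-1,"translation":[0,0.1,0],"roll":0},{"fingers":-1,"translation":[0,0.2,0],"roll":0},{"fingers":-1,"translation":[0,0.3,0],"roll":0}])

```text
clock: 5.35
eef_pos: [0.4802, -0.0448, 0.0363]
tool_rot: [0.786, 0.618, -0.0, -0.0]
ft_force: [-2.9, 0.8, 0.1]
grip_width: 0.0856
```

```bash
python3 -c "
from h import *
st()
c=bot.camera('top');t=cv2.resize(c['pixels'][195:285,225:375,::-1],None,fx=5,fy=5,interpolation=cv2.INTER_CUBIC)
cv2.imwrite('pics/t3.png',cv2.convertScaleAbs(t,alpha=1.6))"
```

```text
t 5.35 jig mm [ -53.  -101.6] z 36.3 xang 76.4 grip 85.6 F jig [-3.   0.1  0.1] F tool [ 0.1 -3.  -0.1] T [ 0.15  0.42 -0.02] j6 0.14
 lever phi(rad) -2.661 R 114.6 tilt [-0.  0.]
```

View pics/t3.png

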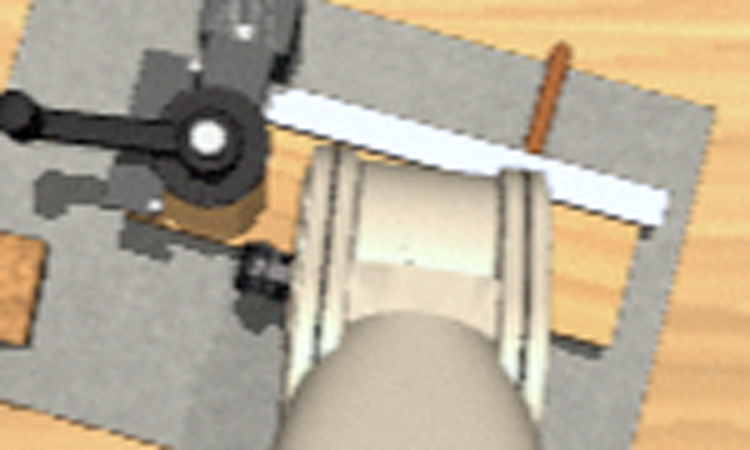

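The board's back edge is at the fence's front edge within a millimetre or two. I'll push until the force rises.

Call:
play_rows(motion=[{"fingers":-1,"translation":[0,0.1,0],"roll":0},{"fingers":-1,"translation":[0,0.15,0],"roll":0},{"fingers":-1,"translation":[0,0.15,0],"roll":0}])

```text
clock: 5.65
eef_pos: [0.4818, -0.0452, 0.0363]
tool_rot: [0.786, 0.618, 0.0, 0.0]
ft_force: [-2.3, 1.6, 0.4]
grip_width: 0.0855
```

Call:
play_rows(motion=[{"fingers":-1,"translation":[0,0.07,0],"roll":0},{"fingers":-1,"translation":[0,0.1,0],"roll":0},{"fingers":-1,"translation":[0,0.1,0],"roll":0}])

```text
clock: 5.9
eef_pos: [0.4818, -0.0452, 0.0363]
tool_rot: [0.786, 0.618, -0.0, -0.001]
ft_force: [-4.6, 1.8, 3.4]
grip_width: 0.0854
```

Call:
play_rows(motion=[{"fingers":-1,"translation":[0,0.08,0],"roll":0},{"fingers":-1,"translation":[0,0.08,0],"roll":0},{"fingers":-1,"translation":[0,0.08,0],"roll":0}])

```text
clock: 6.15
eef_pos: [0.4819, -0.0452, 0.0363]
tool_rot: [0.786, 0.618, -0.001, -0.001]
ft_force: [-6.5, 1.6, 5.0]
grip_width: 0.0854
```

```bash
python3 -c "
from h import *
st()"
```

```text
t 6.15 jig mm [ -51.2 -101.6] z 36.3 xang 76.4 grip 85.4 F jig [-6.7  0.1  5. ] F tool [ 0.1 -6.7 -5. ] T [ 0.21  1.18 -0.19] j6 0.14
 lever phi(rad) -2.675 R 113.8 tilt [-0.003  0.001]
```

Call:
play_rows(motion=[{"fingers":-1,"translation":[0,-1,0],"roll":0},{"fingers":-1,"translation":[0,-3,0],"roll":0},{"fingers":-1,"translation":[0,-6,0],"roll":0},{"fingers":-1,"translation":[0,-8,0],"roll":0},{"fingers":-1,"translation":[0,-9,-3],"roll":0},{"fingers":-1,"translation":[0,-9,-7],"roll":7},{"fingers":-1,"translation":[0,-9,-11],"roll":14},{"fingers":-1,"translation":[0,-9,-15],"roll":21},{"fingers":-1,"translation":[0,-9,-19],"roll":28},{"fingers":-1,"translation":[0,-9,-22],"roll":35},{"fingers":-1,"translation":[0,-9,-23],"roll":42},{"fingers":-1,"translation":[0,-9,-23],"roll":49},{"fingers":-1,"translation":[0,-9,-23],"roll":56},{"fingers":-1,"translation":[0,-9,-23],"roll":63},{"fingers":-1,"translation":[0,-9,-23],"roll":70},{"fingers":-1,"translation":[0,-9,-23],"roll":77},{"fingers":-1,"translation":[0,-9,-23],"roll":82},{"fingers":-1,"translation":[0,-9,-23],"roll":82}])

```text
clock: 7.65
eef_pos: [0.3971, -0.0247, 0.2669]
tool_rot: [0.999, -0.049, 0.002, 0.0]
ft_force: [0.2, -0.1, 0.2]
grip_width: 0.0851
```

```bash
python3 -c "
from h import *
st((-.0133,.0941,.25),-5.6)
c=bot.camera('top');t=cv2.resize(c['pixels'][180:300,210:375,::-1],None,fx=4.5,fy=4.5,interpolation=cv2.INTER_CUBIC)
cv2.imwrite('pics/t4.png',cv2.convertScaleAbs(t,alpha=1.6))"
```

```text
t 7.65 jig mm [-138.5 -101.6] z 266.9 xang -5.7 grip 85.1 F jig [ 0.2 -0.1  0.2] F tool [ 0.2  0.1 -0.2] T [-0.   -0.02  0.02] j6 1.61
 lever phi(rad) -2.204 R 171.7 tilt [ 0.003 -0.001]
 shift tool cm [ 15.09 -17.65   1.74] roll -0.1
```

View pics/t4.png

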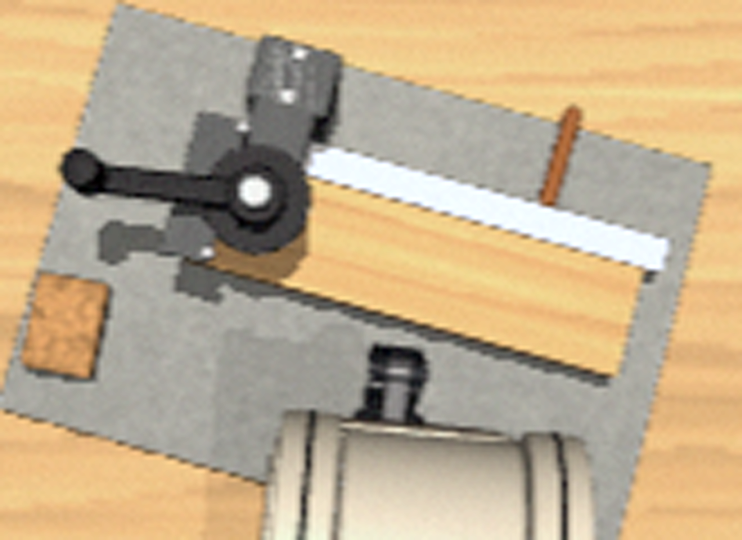

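Board back edge lies flush along the whole fence (310,180)-(655,265). Now above the grip.

Call:
play_rows(motion=[{"fingers":-1,"translation":[2.5,-3,0.3],"roll":0},{"fingers":-1,"translation":[5,-5.9,0.6],"roll":0},{"fingers":-1,"translation":[7.5,-8.8,0.9],"roll":0},{"fingers":-1,"translation":[10,-11.7,1.2],"roll":0},{"fingers":-1,"translation":[12.5,-14.6,1.4],"roll":0},{"fingers":-1,"translation":[14.5,-17,1.7],"roll":0},{"fingers":-1,"translation":[15.1,-17.65,1.7],"roll":0},{"fingers":-1,"translation":[15.1,-17.65,3],"roll":0},{"fingers":-1,"translation":[15.1,-17.65,5],"roll":0},{"fingers":-1,"translation":[15.1,-17.65,7],"roll":0},{"fingers":-1,"translation":[15.1,-17.65,7.8],"roll":0},{"fingers":-1,"translation":[15.1,-17.65,7.8],"roll":0},{"fingers":-1,"translation":[15.1,-17.65,7.8],"roll":0}])

```text
clock: 8.78
eef_pos: [0.5634, 0.1362, 0.1886]
tool_rot: [0.999, -0.049, -0.0, 0.0]
ft_force: [-0.0, 0.9, 1.0]
grip_width: 0.0851
```

```bash
python3 -c "
from h import *
st((-.0133,.0941,.188),-5.6)
c=bot.camera('scene');crop(c,240,130,110,85,6,'pics/s5.png')"
```

```text
t 8.78 jig mm [-14.6  93.9] z 188.6 xang -5.6 grip 85.1 F jig [-0.2  0.8  1. ] F tool [-0.1 -0.9 -1. ] T [-0.03 -0.02  0.02] j6 1.91
 lever phi(rad) -0.155 R 95.0 tilt [-0. -0.]
 shift tool cm [ 0.14 -0.    0.06] roll 0.0
```

View pics/s5.png

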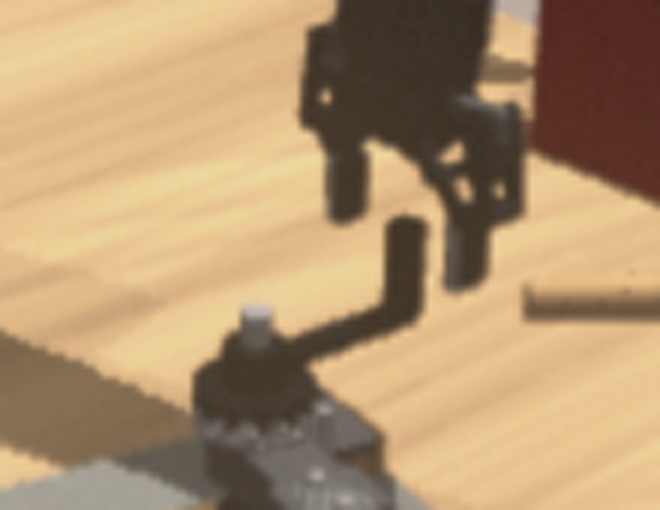

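Call:
play_rows(motion=[{"fingers":-0.3,"translation":[0.1,0,0.3],"roll":0},{"fingers":0.3,"translation":[0.1,0,0.5],"roll":0},{"fingers":0.3,"translation":[0.1,0,0.5],"roll":0},{"fingers":0.3,"translation":[0.1,0,0.5],"roll":0},{"fingers":0.3,"translation":[0.1,0,0.5],"roll":0},{"fingers":0.3,"translation":[0.1,0,0.5],"roll":0},{"fingers":0.3,"translation":[0.1,0,0.5],"roll":0},{"fingers":0.3,"translation":[0.1,0,0.5],"roll":0}])

```text
clock: 9.5
eef_pos: [0.5645, 0.1364, 0.1834]
tool_rot: [0.999, -0.049, 0.0, -0.0]
ft_force: [0.1, -0.0, -0.6]
grip_width: 0.03
```

```bash
python3 -c "
from h import *
st()"
```

```text
t 9.50 jig mm [-13.7  94.3] z 183.4 xang -5.6 grip 30.0 F jig [ 0.1 -0.  -0.6] F tool [0.1 0.  0.6] T [ 0.03 -0.06 -0.01] j6 1.91
 lever phi(rad) -0.144 R 95.3 tilt [0. 0.]
```

Call:
play_rows(motion=[{"fingers":0.3,"translation":[0.5,0.01,0],"roll":3},{"fingers":0.3,"translation":[0.99,0.05,0],"roll":6},{"fingers":0.3,"translation":[1.49,0.12,0],"roll":9},{"fingers":0.3,"translation":[1.98,0.21,0],"roll":12},{"fingers":0.3,"translation":[2.46,0.32,0],"roll":15},{"fingers":0.3,"translation":[2.94,0.47,0],"roll":18},{"fingers":0.3,"translation":[3.41,0.63,0],"roll":21}])

```text
clock: 10.08
eef_pos: [0.5976, 0.1271, 0.1833]
tool_rot: [0.973, -0.231, -0.0, -0.0]
ft_force: [-0.6, 0.3, -0.5]
grip_width: 0.0298
```

```bash
python3 -c "
from h import *
st()"
```

```text
t 10.08 jig mm [20.7 93.1] z 183.3 xang -26.7 grip 29.8 F jig [-0.7  0.1 -0.5] F tool [-0.7  0.   0.5] T [0.13 0.2  0.  ] j6 2.25
 lever phi(rad) 0.219 R 95.4 tilt [-0.001  0.001]
```

Call:
play_rows(motion=[{"fingers":0.3,"translation":[0.5,0.01,0],"roll":3},{"fingers":0.3,"translation":[0.99,0.05,0],"roll":6},{"fingers":0.3,"translation":[1.49,0.12,0],"roll":9}])

```text
clock: 10.33
eef_pos: [0.6094, 0.1199, 0.183]
tool_rot: [0.952, -0.306, -0.002, -0.0]
ft_force: [-8.3, 4.9, 3.7]
grip_width: 0.03
```

```bash
python3 -c "
from h import *
st()
c=bot.camera('scene');crop(c,240,130,110,85,6,'pics/s6.png')"
```

```text
t 10.33 jig mm [33.8 88.8] z 183.0 xang -35.7 grip 30.0 F jig [-9.2  2.8  3.7] F tool [-9.6  0.8 -3.7] T [ 0.83  1.5  -0.03] j6 2.39
 lever phi(rad) 0.364 R 95.1 tilt [-0.003  0.002]
```

View pics/s6.png

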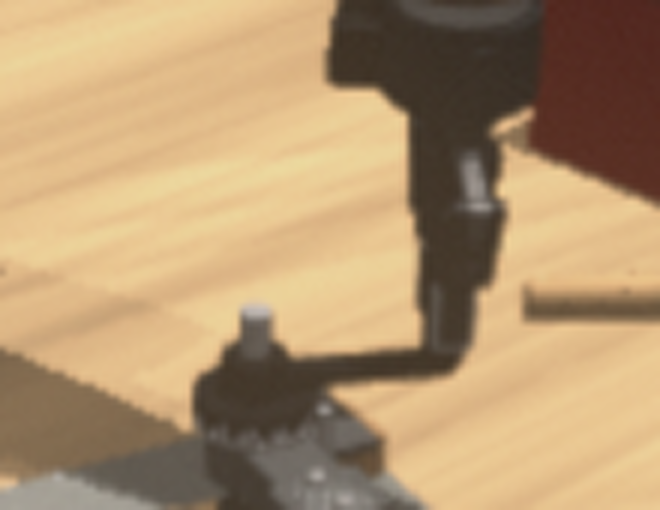

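Call:
play_rows(motion=[{"fingers":0.3,"translation":[0,0,-0.4],"roll":0},{"fingers":0.3,"translation":[0.5,0.01,-0.4],"roll":3},{"fingers":0.3,"translation":[0.99,0.05,-0.4],"roll":6},{"fingers":0.3,"translation":[1.49,0.12,-0.4],"roll":9},{"fingers":0.3,"translation":[1.98,0.21,-0.4],"roll":12},{"fingers":0.3,"translation":[2.46,0.32,-0.4],"roll":15}])

```text
clock: 10.88
eef_pos: [0.6263, 0.1041, 0.1866]
tool_rot: [0.904, -0.427, -0.003, -0.0]
ft_force: [-6.4, 5.5, 0.0]
grip_width: 0.03
```

```bash
python3 -c "
from h import *
st()"
```

```text
t 10.88 jig mm [54.  77.5] z 186.6 xang -50.6 grip 30.0 F jig [-7.5  3.9  0. ] F tool [-8.3  1.4  0. ] T [1.07 1.21 0.03] j6 2.62
 lever phi(rad) 0.609 R 94.4 tilt [-0.006  0.003]
```

Call:
play_rows(motion=[{"fingers":0.3,"translation":[0.33,0.0,0],"roll":2},{"fingers":0.3,"translation":[0.66,0.02,0],"roll":4},{"fingers":0.3,"translation":[0.99,0.05,0],"roll":6}])

```text
clock: 11.13
eef_pos: [0.6325, 0.0964, 0.1866]
tool_rot: [0.881, -0.474, -0.003, -0.0]
ft_force: [-5.8, 5.3, -0.4]
grip_width: 0.0298
```

```bash
python3 -c "
from h import *
st()"
```

```text
t 11.13 jig mm [61.8 71.4] z 186.6 xang -56.5 grip 29.8 F jig [-6.9  3.8 -0.4] F tool [-7.6  1.9  0.5] T [1.19 1.05 0.05] j6 2.71
 lever phi(rad) 0.713 R 94.4 tilt [-0.005  0.004]
```

Call:
play_rows(motion=[{"fingers":0.3,"translation":[0.33,0.0,0],"roll":2},{"fingers":0.3,"translation":[0.66,0.02,0],"roll":4},{"fingers":0.3,"translation":[0.99,0.05,0],"roll":6},{"fingers":0.3,"translation":[1.32,0.09,0],"roll":8}])

```text
clock: 11.47
eef_pos: [0.6389, 0.0857, 0.1866]
tool_rot: [0.846, -0.534, -0.004, -0.001]
ft_force: [-10.9, 14.7, 0.6]
grip_width: 0.0302
```

```bash
python3 -c "
from h import *
st()"
```

```text
t 11.47 jig mm [70.5 62.5] z 186.6 xang -64.5 grip 30.2 F jig [-14.   11.7   0.6] F tool [-18.    3.5  -0.4] T [2.97 2.16 0.08] j6 2.83
 lever phi(rad) 0.846 R 94.3 tilt [-0.005  0.005]
```

Call:
play_rows(motion=[{"fingers":0.3,"translation":[-0.8,0.03,0],"roll":-4.9},{"fingers":0.3,"translation":[-0.8,0.03,0],"roll":-4.9},{"fingers":1,"translation":[-0.8,0.03,0],"roll":-4.9},{"fingers":1,"translation":[-0.8,0.03,0],"roll":-4.9},{"fingers":1,"translation":[-0.8,0.03,0],"roll":-4.9},{"fingers":1,"translation":[-0.8,0.03,0],"roll":-4.9},{"fingers":1,"translation":[-0.8,0.03,0],"roll":-4.9}])

```text
clock: 12.05
eef_pos: [0.6375, 0.0908, 0.1881]
tool_rot: [0.867, -0.498, -0.0, -0.001]
ft_force: [-1.9, 4.8, 3.4]
grip_width: 0.0205
```

```bash
python3 -c "
from h import *
st()"
```

```text
t 12.05 jig mm [68.  67.1] z 188.1 xang -59.7 grip 20.5 F jig [-3.   4.2  3.4] F tool [-5.1 -0.8 -3.4] T [ 0.99  0.45 -0.04] j6 2.75
 lever phi(rad) 0.792 R 95.6 tilt [0.001 0.002]
```

Call:
play_rows(motion=[{"fingers":1,"translation":[0,0,-0.3],"roll":0},{"fingers":1,"translation":[0,0,-0.6],"roll":0},{"fingers":1,"translation":[0,0,-0.9],"roll":0},{"fingers":1,"translation":[0,0,-1.1],"roll":0},{"fingers":1,"translation":[0,0,-1.1],"roll":0}])

```text
clock: 12.47
eef_pos: [0.6376, 0.0901, 0.1973]
tool_rot: [0.867, -0.498, -0.001, -0.0]
ft_force: [1.7, 4.4, -6.1]
grip_width: 0.0203
```

```bash
python3 -c "
from h import *
st()"
```

```text
t 12.47 jig mm [68.3 66.5] z 197.3 xang -59.7 grip 20.3 F jig [ 0.6  4.7 -6.1] F tool [-3.  -3.7  6.1] T [ 0.97 -0.39 -0.23] j6 2.75
 lever phi(rad) 0.799 R 95.3 tilt [-0.001  0.001]
```

Call:
play_rows(motion=[{"fingers":1,"translation":[-0.42,0.01,0],"roll":-2.5},{"fingers":1,"translation":[-0.83,0.04,0],"roll":-5},{"fingers":1,"translation":[-1.65,0.14,0],"roll":-10},{"fingers":1,"translation":[-2.46,0.32,0],"roll":-15},{"fingers":1,"translation":[-3.25,0.57,0],"roll":-20},{"fingers":1,"translation":[-4.01,0.89,0],"roll":-25},{"fingers":1,"translation":[-4.75,1.27,0],"roll":-30},{"fingers":1,"translation":[-5.45,1.72,0],"roll":-35},{"fingers":1,"translation":[-5.45,1.72,0],"roll":-35}])

```text
clock: 13.22
eef_pos: [0.5942, 0.1288, 0.1978]
tool_rot: [0.977, -0.212, -0.0, -0.0]
ft_force: [2.0, 4.3, -6.2]
grip_width: 0.0201
```

```bash
python3 -c "
from h import *
st()"
```

```text
t 13.22 jig mm [17.  93.9] z 197.8 xang -24.5 grip 20.1 F jig [ 0.9  4.7 -6.2] F tool [ 0.  -4.8  6.2] T [ 0.87 -0.25  0.04] j6 2.21
 lever phi(rad) 0.179 R 95.5 tilt [-0.001  0.   ]
```

Call:
play_rows(motion=[{"fingers":1,"translation":[-0.42,0.01,0],"roll":-2.5},{"fingers":1,"translation":[-0.83,0.04,0],"roll":-5},{"fingers":1,"translation":[-1.65,0.14,0],"roll":-10},{"fingers":1,"translation":[-2.46,0.32,0],"roll":-15},{"fingers":1,"translation":[-3.25,0.57,0],"roll":-20},{"fingers":1,"translation":[-4.01,0.89,0],"roll":-25},{"fingers":1,"translation":[-4.75,1.27,0],"roll":-30},{"fingers":1,"translation":[-5.45,1.72,0],"roll":-35},{"fingers":1,"translation":[-6.11,2.22,0],"roll":-40},{"fingers":1,"translation":[-6.72,2.78,0],"roll":-45},{"fingers":1,"translation":[-7.28,3.39,0],"roll":-50},{"fingers":1,"translation":[-7.53,3.71,0],"roll":-52.5},{"fingers":1,"translation":[-7.73,3.98,0],"roll":-54.5},{"fingers":1,"translation":[-7.73,3.98,0],"roll":-54.5}])

```text
clock: 14.38
eef_pos: [0.5075, 0.1236, 0.198]
tool_rot: [0.967, 0.257, -0.001, 0.0]
ft_force: [-0.9, 2.6, -7.0]
grip_width: 0.0201
```

```bash
python3 -c "
from h import *
st()"
```

```text
t 14.38 jig mm [-66.   68.5] z 198.0 xang 29.7 grip 20.1 F jig [-1.4  2.3 -7. ] F tool [ 0.5 -2.6  7. ] T [0.71 0.06 0.15] j6 1.29
 lever phi(rad) -0.767 R 95.1 tilt [-0.001 -0.   ]
```

Call:
play_rows(motion=[{"fingers":1,"translation":[-0.18,0,0],"roll":-1.2},{"fingers":1,"translation":[-0.18,0,0.3],"roll":-1.2},{"fingers":1,"translation":[-0.18,0,0.6],"roll":-1.2},{"fingers":1,"translation":[-0.18,0,0.9],"roll":-1.2},{"fingers":1,"translation":[-0.18,0,0.9],"roll":-1.2}])

```text
clock: 14.8
eef_pos: [0.5063, 0.1229, 0.1886]
tool_rot: [0.964, 0.267, -0.001, 0.0]
ft_force: [-2.5, 0.6, -6.7]
grip_width: 0.0197
```

```bash
python3 -c "
from h import *
st()"
```

```text
t 14.80 jig mm [-67.   67.6] z 188.6 xang 31.0 grip 19.7 F jig [-2.6  0.  -6.7] F tool [-1.8 -1.8  6.7] T [0.29 0.26 0.04] j6 1.27
 lever phi(rad) -0.781 R 95.2 tilt [-0.001 -0.001]
```

Call:
play_rows(motion=[{"fingers":1,"translation":[0,0,0.1],"roll":0},{"fingers":1,"translation":[0,0,0.2],"roll":0},{"fingers":1,"translation":[0,0,0.2],"roll":0}])

```text
clock: 15.05
eef_pos: [0.5067, 0.1232, 0.1881]
tool_rot: [0.964, 0.267, 0.0, 0.0]
ft_force: [-4.7, 1.1, 2.0]
grip_width: 0.0206
```

```bash
python3 -c "
from h import *
st()
c=bot.camera('scene');crop(c,230,130,110,85,6,'pics/s7.png')"
```

```text
t 15.05 jig mm [-66.8  67.9] z 188.1 xang 31.0 grip 20.6 F jig [-4.8 -0.1  2. ] F tool [-3.5 -3.3 -2. ] T [ 0.06  0.9  -0.06] j6 1.27
 lever phi(rad) -0.777 R 95.2 tilt [ 0.001 -0.   ]
```

View pics/s7.png

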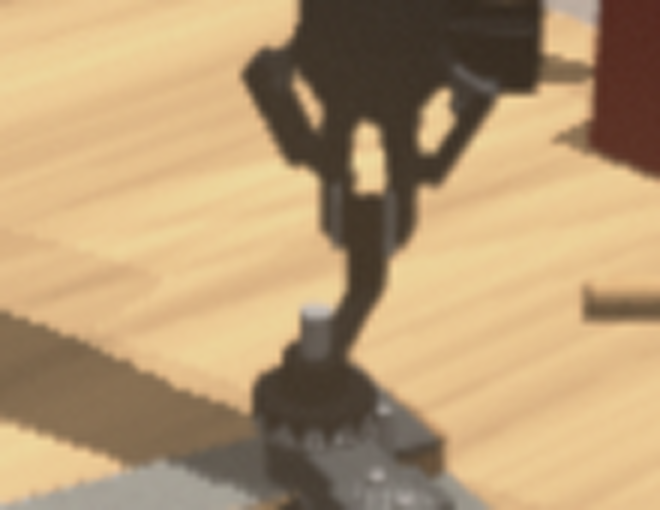

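Call:
play_rows(motion=[{"fingers":0.3,"translation":[0,0,-0.2],"roll":0},{"fingers":0.3,"translation":[0,0,-0.2],"roll":0},{"fingers":0.3,"translation":[0,0,-0.2],"roll":0},{"fingers":0.3,"translation":[0.5,0.01,-0.2],"roll":3},{"fingers":0.3,"translation":[0.99,0.05,-0.2],"roll":6},{"fingers":0.3,"translation":[1.49,0.12,-0.2],"roll":9}])

```text
clock: 15.6
eef_pos: [0.5186, 0.1285, 0.1897]
tool_rot: [0.982, 0.189, -0.002, 0.001]
ft_force: [-7.8, -4.1, 5.8]
grip_width: 0.0299
```

```bash
python3 -c "
from h import *
st()"
```

```text
t 15.60 jig mm [-56.4  75.8] z 189.7 xang 21.8 grip 29.9 F jig [-6.6 -5.9  5.8] F tool [-8.8  1.  -5.8] T [-0.97  1.5  -0.02] j6 1.43
 lever phi(rad) -0.640 R 94.5 tilt [-0.003 -0.003]
```

Call:
play_rows(motion=[{"fingers":0.3,"translation":[0.33,0.0,0],"roll":2},{"fingers":0.3,"translation":[0.66,0.02,0],"roll":4},{"fingers":0.3,"translation":[0.99,0.05,0],"roll":6},{"fingers":0.3,"translation":[1.32,0.09,0],"roll":8}])

```text
clock: 15.93
eef_pos: [0.5309, 0.1329, 0.1897]
tool_rot: [0.993, 0.121, -0.002, 0.001]
ft_force: [-7.7, -3.5, 5.9]
grip_width: 0.0299
```

```bash
python3 -c "
from h import *
st()"
```

```text
t 15.93 jig mm [-45.5  83. ] z 189.7 xang 13.9 grip 29.9 F jig [-6.6 -5.2  5.9] F tool [-8.3  1.6 -5.9] T [-0.68  1.56  0.08] j6 1.57
 lever phi(rad) -0.502 R 94.7 tilt [-0.003 -0.003]
```

Call:
play_rows(motion=[{"fingers":0.3,"translation":[0.33,0.0,0],"roll":2},{"fingers":0.3,"translation":[0.66,0.02,0],"roll":4},{"fingers":0.3,"translation":[0.99,0.05,0],"roll":6},{"fingers":0.3,"translation":[1.32,0.09,0],"roll":8}])

```text
clock: 16.27
eef_pos: [0.5438, 0.1355, 0.1897]
tool_rot: [0.999, 0.051, -0.002, 0.001]
ft_force: [-7.2, -2.8, 7.2]
grip_width: 0.03
```

```bash
python3 -c "
from h import *
st()"
```

```text
t 16.27 jig mm [-33.6  88.6] z 189.7 xang 5.9 grip 30.0 F jig [-6.4 -4.4  7.2] F tool [-7.5  2.  -7.2] T [-0.53  1.67  0.08] j6 1.71
 lever phi(rad) -0.363 R 94.7 tilt [-0.004 -0.002]
```

Call:
play_rows(motion=[{"fingers":0.3,"translation":[0.33,0.0,0],"roll":2},{"fingers":0.3,"translation":[0.66,0.02,0],"roll":4},{"fingers":0.3,"translation":[0.99,0.05,0],"roll":6},{"fingers":0.3,"translation":[1.32,0.09,0],"roll":8}])

```text
clock: 16.6
eef_pos: [0.5569, 0.1363, 0.1897]
tool_rot: [1.0, -0.018, -0.002, 0.001]
ft_force: [-7.1, -1.2, 6.1]
grip_width: 0.0299
```

```bash
python3 -c "
from h import *
st()"
```

```text
t 16.60 jig mm [-21.   92.4] z 189.7 xang -2.1 grip 29.9 F jig [-6.7 -2.8  6.1] F tool [-7.1  1.5 -6. ] T [-0.31  1.77  0.  ] j6 1.85
 lever phi(rad) -0.224 R 94.8 tilt [-0.004 -0.001]
```

Still free (~7.5 N). Continuing in small chunks.

Call:
play_rows(motion=[{"fingers":0.3,"translation":[0.33,0.0,0],"roll":2},{"fingers":0.3,"translation":[0.66,0.02,0],"roll":4},{"fingers":0.3,"translation":[0.99,0.05,0],"roll":6},{"fingers":0.3,"translation":[1.32,0.09,0],"roll":8}])

```text
clock: 16.93
eef_pos: [0.57, 0.1352, 0.1897]
tool_rot: [0.996, -0.088, -0.002, 0.0]
ft_force: [-9.3, -0.3, 5.5]
grip_width: 0.0297
```

```bash
python3 -c "
from h import *
st()"
```

```text
t 16.93 jig mm [-8.  94.5] z 189.7 xang -10.1 grip 29.7 F jig [-8.9 -2.4  5.5] F tool [-9.1  1.9 -5.5] T [-0.15  1.72  0.05] j6 1.98
 lever phi(rad) -0.085 R 94.8 tilt [-0.004 -0.001]
```

Call:
play_rows(motion=[{"fingers":0.3,"translation":[0.33,0.0,0],"roll":2},{"fingers":0.3,"translation":[0.66,0.02,0],"roll":4},{"fingers":0.3,"translation":[0.99,0.05,0],"roll":6}])

```text
clock: 17.18
eef_pos: [0.5797, 0.1333, 0.1897]
tool_rot: [0.99, -0.14, -0.002, 0.0]
ft_force: [-7.8, -0.3, 5.4]
grip_width: 0.0297
```

```bash
python3 -c "
from h import *
st()"
```

```text
t 17.18 jig mm [ 1.8 94.9] z 189.7 xang -16.1 grip 29.7 F jig [-7.6 -2.1  5.4] F tool [-7.5  2.4 -5.4] T [0.03 1.75 0.04] j6 2.08
 lever phi(rad) 0.019 R 94.9 tilt [-0.004 -0.   ]
```

Call:
play_rows(motion=[{"fingers":0.3,"translation":[0.33,0.0,0],"roll":2},{"fingers":0.3,"translation":[0.66,0.02,0],"roll":4}])

```text
clock: 17.35
eef_pos: [0.5859, 0.1314, 0.1897]
tool_rot: [0.985, -0.174, -0.002, 0.0]
ft_force: [-9.3, 0.1, 6.0]
grip_width: 0.0297
```

```bash
python3 -c "
from h import *
st()"
```

```text
t 17.35 jig mm [ 8.4 94.5] z 189.7 xang -20.1 grip 29.7 F jig [-9.  -2.1  6. ] F tool [-8.8  3.1 -5.9] T [0.1  1.73 0.05] j6 2.14
 lever phi(rad) 0.088 R 94.9 tilt [-0.004  0.   ]
```

Call:
play_rows(motion=[{"fingers":0.3,"translation":[0.33,0.0,0],"roll":2},{"fingers":0.3,"translation":[0.66,0.02,0],"roll":4}])

```text
clock: 17.52
eef_pos: [0.5921, 0.1291, 0.1897]
tool_rot: [0.978, -0.208, -0.002, 0.0]
ft_force: [-8.2, 1.1, 6.1]
grip_width: 0.0297
```

```bash
python3 -c "
from h import *
st()"
```

```text
t 17.52 jig mm [14.9 93.7] z 189.7 xang -24.0 grip 29.7 F jig [-8.3 -0.8  6.1] F tool [-8.   2.3 -6.1] T [0.15 1.76 0.06] j6 2.20
 lever phi(rad) 0.157 R 94.9 tilt [-0.004  0.   ]
```

Call:
play_rows(motion=[{"fingers":0.3,"translation":[0.33,0.0,0],"roll":2},{"fingers":0.3,"translation":[0.66,0.02,0],"roll":4}])

```text
clock: 17.68
eef_pos: [0.5978, 0.1265, 0.1897]
tool_rot: [0.97, -0.242, -0.002, 0.0]
ft_force: [-8.5, 1.6, 5.9]
grip_width: 0.0299
```

```bash
python3 -c "
from h import *
st()"
```

```text
t 17.68 jig mm [21.1 92.5] z 189.7 xang -28.0 grip 29.9 F jig [-8.7 -0.4  5.9] F tool [-8.3  2.6 -5.8] T [0.33 1.87 0.03] j6 2.27
 lever phi(rad) 0.224 R 94.9 tilt [-0.005  0.001]
```

Call:
play_rows(motion=[{"fingers":0.3,"translation":[0.33,0.0,0],"roll":2},{"fingers":0.3,"translation":[0.66,0.02,0],"roll":4}])

```text
clock: 17.85
eef_pos: [0.6034, 0.1234, 0.1897]
tool_rot: [0.961, -0.276, -0.003, 0.0]
ft_force: [-9.8, 3.1, 6.3]
grip_width: 0.0302
```

```bash
python3 -c "
from h import *
st()"
```

```text
t 17.85 jig mm [27.2 90.8] z 189.7 xang -32.0 grip 30.2 F jig [-10.3   0.7   6.3] F tool [-10.    2.6  -6.3] T [0.47 2.03 0.1 ] j6 2.33
 lever phi(rad) 0.291 R 94.8 tilt [-0.005  0.001]
```

Call:
play_rows(motion=[{"fingers":0.3,"translation":[0.33,0.0,0],"roll":2},{"fingers":0.3,"translation":[0.66,0.02,0],"roll":4}])

```text
clock: 18.02
eef_pos: [0.6087, 0.1201, 0.1897]
tool_rot: [0.951, -0.309, -0.003, -0.0]
ft_force: [-10.7, 3.0, 5.4]
grip_width: 0.0299
```

```bash
python3 -c "
from h import *
st()"
```

```text
t 18.02 jig mm [33.1 88.8] z 189.7 xang -36.0 grip 29.9 F jig [-11.1   0.4   5.4] F tool [-10.5   3.9  -5.3] T [0.56 2.08 0.11] j6 2.39
 lever phi(rad) 0.357 R 94.8 tilt [-0.005  0.002]
```

Call:
play_rows(motion=[{"fingers":0.3,"translation":[0.33,0.0,0],"roll":2},{"fingers":0.3,"translation":[0.66,0.02,0],"roll":4}])

```text
clock: 18.18
eef_pos: [0.6137, 0.1163, 0.1897]
tool_rot: [0.94, -0.342, -0.003, -0.0]
ft_force: [-11.1, 4.4, 5.8]
grip_width: 0.0298
```

```bash
python3 -c "
from h import *
st()"
```

```text
t 18.18 jig mm [38.9 86.4] z 189.7 xang -40.0 grip 29.8 F jig [-11.8   1.6   5.8] F tool [-11.4   3.8  -5.7] T [0.72 2.17 0.05] j6 2.45
 lever phi(rad) 0.423 R 94.7 tilt [-0.006  0.002]
```

Call:
play_rows(motion=[{"fingers":0.3,"translation":[0.33,0.0,0],"roll":2},{"fingers":0.3,"translation":[0.66,0.02,0],"roll":4}])

```text
clock: 18.35
eef_pos: [0.6185, 0.1123, 0.1897]
tool_rot: [0.927, -0.374, -0.003, -0.0]
ft_force: [-9.9, 4.8, 7.6]
grip_width: 0.03
```

```bash
python3 -c "
from h import *
st()"
```

```text
t 18.35 jig mm [44.5 83.6] z 189.7 xang -44.0 grip 30.0 F jig [-10.8   2.4   7.6] F tool [-10.6   3.4  -7.5] T [0.94 2.27 0.03] j6 2.52
 lever phi(rad) 0.489 R 94.7 tilt [-0.006  0.003]
```

Call:
play_rows(motion=[{"fingers":0.3,"translation":[0.25,0.0,0],"roll":1.5}])

```text
clock: 18.43
eef_pos: [0.6203, 0.1106, 0.1897]
tool_rot: [0.922, -0.387, -0.003, -0.0]
ft_force: [-11.3, 4.3, 6.4]
grip_width: 0.0301
```

```bash
python3 -c "
from h import *
st()"
```

```text
t 18.43 jig mm [46.6 82.4] z 189.7 xang -45.5 grip 30.1 F jig [-12.    1.5   6.4] F tool [-11.    5.   -6.3] T [0.97 2.23 0.04] j6 2.54
 lever phi(rad) 0.515 R 94.7 tilt [-0.006  0.003]
```

Call:
play_rows(motion=[{"fingers":0.3,"translation":[0.25,0.0,0],"roll":1.5}])

```text
clock: 18.52
eef_pos: [0.6219, 0.109, 0.1897]
tool_rot: [0.917, -0.398, -0.004, -0.0]
ft_force: [-11.1, 4.7, 6.6]
grip_width: 0.0302
```

```bash
python3 -c "
from h import *
st()"
```

```text
t 18.52 jig mm [48.6 81.2] z 189.7 xang -47.0 grip 30.2 F jig [-11.9   2.    6.6] F tool [-11.1   4.9  -6.5] T [1.01 2.31 0.09] j6 2.56
 lever phi(rad) 0.539 R 94.7 tilt [-0.006  0.004]
```

Call:
play_rows(motion=[{"fingers":0.3,"translation":[0.25,0.0,0],"roll":1.5}])

```text
clock: 18.6
eef_pos: [0.6235, 0.1074, 0.1897]
tool_rot: [0.912, -0.41, -0.004, -0.0]
ft_force: [-11.1, 5.0, 5.8]
grip_width: 0.0299
```

```bash
python3 -c "
from h import *
st()"
```

```text
t 18.60 jig mm [50.6 80. ] z 189.7 xang -48.4 grip 29.9 F jig [-11.9   2.3   5.8] F tool [-11.1   5.   -5.8] T [1.08 2.32 0.13] j6 2.58
 lever phi(rad) 0.564 R 94.6 tilt [-0.006  0.004]
```

Call:
play_rows(motion=[{"fingers":0.3,"translation":[0.25,0.0,0],"roll":1.5}])

```text
clock: 18.68
eef_pos: [0.6251, 0.1057, 0.1897]
tool_rot: [0.907, -0.422, -0.004, -0.001]
ft_force: [-11.5, 5.3, 5.6]
grip_width: 0.03
```

```bash
python3 -c "
from h import *
st()"
```

```text
t 18.68 jig mm [52.5 78.7] z 189.7 xang -49.9 grip 30.0 F jig [-12.4   2.4   5.6] F tool [-11.5   5.4  -5.5] T [1.21 2.39 0.1 ] j6 2.61
 lever phi(rad) 0.588 R 94.6 tilt [-0.006  0.004]
```

Call:
play_rows(motion=[{"fingers":0.3,"translation":[-0.3,0,0],"roll":0},{"fingers":0.3,"translation":[-0.6,0,0],"roll":0},{"fingers":0,"translation":[-0.6,0,0],"roll":0},{"fingers":-0.6,"translation":[-0.6,0,0],"roll":0},{"fingers":-1,"translation":[-0.6,0,0],"roll":0},{"fingers":-1,"translation":[-0.6,0,0],"roll":0},{"fingers":-1,"translation":[-0.6,0,0],"roll":0},{"fingers":-1,"translation":[-0.6,0,0],"roll":0},{"fingers":-1,"translation":[-0.6,0,-2],"roll":0},{"fingers":-1,"translation":[-0.6,0,-5],"roll":0},{"fingers":-1,"translation":[-0.6,0,-8],"roll":0},{"fingers":-1,"translation":[-0.6,0,-9],"roll":0},{"fingers":-1,"translation":[-0.6,0,-9],"roll":0}])

```text
clock: 19.77
eef_pos: [0.6263, 0.1082, 0.2836]
tool_rot: [0.906, -0.423, 0.003, -0.002]
ft_force: [-0.5, -0.7, 0.5]
grip_width: 0.0854
```

```bash
python3 -c "
from h import *
st((-.22,-.10,.27),None)"
```

```text
t 19.77 jig mm [53.  81.5] z 283.6 xang -50.0 grip 85.4 F jig [-0.3 -0.8  0.5] F tool [ 0.2  0.9 -0.5] T [ 0.03  0.05 -0.01] j6 2.61
 lever phi(rad) 0.577 R 97.2 tilt [0.008 0.001]
 shift tool cm [-11.21  30.82   1.11] roll None
```

Move clear and look.

Call:
play_rows(motion=[{"fingers":-1,"translation":[-1.3,3.5,0],"roll":0},{"fingers":-1,"translation":[-2.5,7,0],"roll":0},{"fingers":-1,"translation":[-3.7,10.5,0],"roll":0},{"fingers":-1,"translation":[-5,14,0],"roll":0},{"fingers":-1,"translation":[-6.2,17.5,0],"roll":0},{"fingers":-1,"translation":[-7.5,21,0],"roll":0},{"fingers":-1,"translation":[-8.7,24.5,0],"roll":0},{"fingers":-1,"translation":[-10,27.5,0],"roll":0},{"fingers":-1,"translation":[-11,30,0],"roll":0},{"fingers":-1,"translation":[-11,30,0],"roll":0},{"fingers":-1,"translation":[-11,30,0],"roll":0}])

```text
clock: 20.68
eef_pos: [0.3227, -0.0009, 0.2787]
tool_rot: [0.906, -0.423, -0.0, -0.0]
ft_force: [0.3, 0.5, 0.0]
grip_width: 0.0856
```

```bash
python3 -c "
from h import *
st()
c=bot.camera('top');t=cv2.resize(c['pixels'][180:300,210:375,::-1],None,fx=4.5,fy=4.5,interpolation=cv2.INTER_CUBIC)
s=bot.camera('scene');u=cv2.resize(s['pixels'][160:280,175:340,::-1],None,fx=4.5,fy=4.5,interpolation=cv2.INTER_CUBIC)
cv2.imwrite('pics/t8.png',cv2.resize(cv2.convertScaleAbs(np.vstack([t,u]),alpha=1.5),None,fx=.55,fy=.55,interpolation=cv2.INTER_AREA))"
```

```text
t 20.68 jig mm [-216.4  -96. ] z 278.7 xang -50.1 grip 85.6 F jig [0.1 0.5 0. ] F tool [-0.2 -0.5 -0. ] T [0.05 0.04 0.08] j6 2.44
 lever phi(rad) -1.988 R 236.7 tilt [0. 0.]
```

View pics/t8.png

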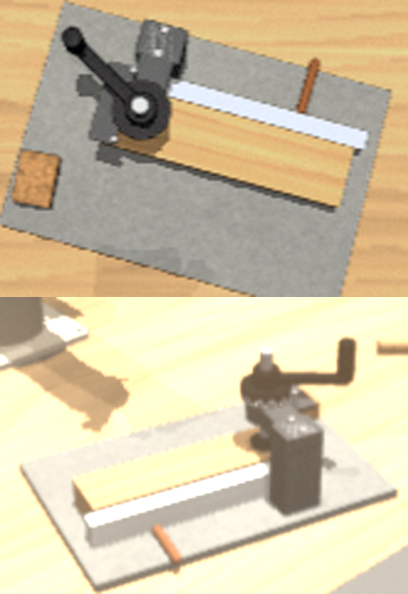

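The top half shows the board flush along the fence and the cork block and dowel undisturbed. In the lower half the lever is seated at the grip (346,355) and the foot is down on the board at (262,442).

```bash
python3 -c "
from workcell import bot
print(bot.job_done())"
```

```text
the job is handed in; nothing more can be done
None
```

I pushed the board flush against the fence and clamped it with the hold-down, then handed the job in at about 21 s of the 72 s allowed.

- **Board:** I pushed it at its middle with the open fingers until it stopped against the fence at about 6.7 N. The last top view shows its back edge along the whole fence.
- **Lever, first stroke:** I turned it clockwise to its stop, gripped and lifted it by about 10 mm, swung it back to about -0.78 rad and set it down. It dropped into the serrations at the same height as before.
- **Lever, second stroke:** Free turning read 7 to 9 N. From about 0.2 rad the push rose, and I stopped at about 0.55 rad. The reading there was 11.5 N along the push and, by my estimate, 12 N or slightly more once the fingers' sideways drag is counted.
- **Uncertain:** Single force readings scattered by about 0.7 N, and two late ones (10.6 and 11.0 N) came in below an earlier 11.4 N. I judged the final push from the trend and did not test it again after letting go.
- **Contact point:** By my count the spindle turned a little further than expected before the push began to rise. I did not resolve why.
- **Last look:** The foot appears to be on the board and the lever is down. The gripper is open and clear with about 0 N on the wrist. The cork block and the dowel are where they were. I did not compare the other bench items again, but the arm never went near them.

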